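Draw the vial rack out from under the columns and hold it up level

TASK

The collection is finished: draw the green vial rack straight out along its runway from under the two glass columns (it has a black pull grip at its front) until its carrying handle is well clear in front of the glass. Then take the rack by its black-topped carrying handle, lift it with its four vials, keeping it level, and finish holding it still in the air in front of the columns, its underside about 15 cm above the bench, ready for me to take from the gripper. Do not touch the columns and leave the other things on the bench where they are.

Things in the scene. Friction and masses are not known exactly. Their poses are not given: they have to be found in the camera images.
- station: aluminium runway fixed to the bench under the columns. Origin: on the bench midway below the two outlets; x: along the runway away from the robot (the rack comes out along -x), y left, z up; turned by up to 0.25 rad. Floor 8 mm thick, level, from x = -300 mm (open front end) to +90 mm (stop, 30 mm high); side rails 5 mm thick, 20 mm high, 171 mm apart inside
- columns: two upright glass columns, 43 mm wide, 455 mm tall with their grey funnels, on a retort stand behind; fixed to the station, same origin and axes. Stopcocks, black servos and a green bracket sit between y = +-95 mm from 125 mm above the bench up. Nothing reaches farther forward than x = -24 mm (funnels, above 370 mm: x = -38 mm). Not to be touched
- outlet_left (a point): lower end of the left (+y) column's thin outlet tube, 7 mm wide, 85 mm above the bench, at x = 0, y = +56 mm of the station; the right one is its mirror image at y = -56 mm. 105 mm free between the tubes
- rack: green vial rack, loose on the runway floor between the rails (3 mm play each side): block 100 mm (x) by 165 mm (y) by 30 mm high. Origin: centre of its underside, 8 mm above the bench on the runway; axes along the station's. Starts 20 to 30 mm behind (+x) the station's origin. Vial pockets 24 mm deep at x = +-26, y = +-56 mm. Loaded 0.3 to 0.5 kg, balances within 5 mm of its handle, slides with a few N
- pull_grip (a point): point on the rack's pull grip: an upright black fin 12 mm thick (along y), 34 mm long (along x), top 63 mm above the rack's underside, on a flat tongue 36 mm wide, 12 mm high, that ends 164 mm in front of the rack's origin. The point is mid-fin, 145 mm in front (-x) of the rack's origin, 45 mm above its underside. Free space both sides and in front
- carry_handle: the carrying handle, rigidly part of the rack: an arch over its middle, a black bar 82 mm long (along y), 14 mm thick (along x) and 14 mm high on two green posts 62 mm apart inside. Origin and axes: those of rack
- handle_bar (a point): middle of the carrying handle's bar, 90 mm straight above the rack's origin; the bar's top is 97 mm above the rack's underside. At the start the bar is behind the outlet tubes, under the bracket
- vial1: open empty glass vial, 27 mm wide, 57 mm tall, standing loose in the front left pocket of the rack. Origin: centre of its underside, 6 mm above the rack's underside when seated
- vial2: open empty glass vial, 27 mm wide, 57 mm tall, standing loose in the front right pocket of the rack. Origin: centre of its underside, 6 mm above the rack's underside when seated
- vial3: open empty glass vial, 27 mm wide, 57 mm tall, standing loose in the rear left pocket of the rack. Origin: centre of its underside, 6 mm above the rack's underside when seated
- vial4: open empty glass vial, 27 mm wide, 57 mm tall, standing loose in the rear right pocket of the rack. Origin: centre of its underside, 6 mm above the rack's underside when seated
- flask: conical glass flask with a black stopper, 84 mm wide at the foot, 143 mm tall, standing near the runway. Origin: centre of its underside. To be left alone
- beaker: glass beaker, 68 mm wide, 85 mm tall, standing near the runway. Origin: centre of its underside. To be left alone
- funnel: grey plastic funnel standing on its mouth, 92 mm wide, 90 mm tall. Origin: centre of its underside. To be left alone
- wash_bottle: white wash bottle with red cap and spout, 66 mm wide, 185 mm tall, standing near the runway. Origin: centre of its underside. To be left alone
- bar_clamp: orange and black bar clamp lying flat, 150 mm long, about 115 mm wide, 20 mm thick. Origin: at its bar, on the bench. To be left alone
- screwdriver: screwdriver lying flat, 170 mm long. Origin: its middle, on the bench. To be left alone

How it is judged:
On the way, in this order (a step that is already met when the one before it is completed fails the run):
1. the rack has been drawn out on the runway from under the columns (its middle more than 6 cm in front of the outlets), still lying on the runway (x of rack in the frame of station below -0.06 m and z of rack in the frame of station below 0.015 m), for 0.1 s.
2. the rack hangs from the gripper by its carrying handle, off the runway and level (height (world z) of rack above 0.06 m and contact force between carry_handle and the fingers above 1.5 N and contact force between rack and station below 0.05 N and angle between rack's own z axis and vertical below 0.12 rad), for 0.2 s.
At the end, for the whole second after the job is handed in: The gripper's fingers hold the rack by its carrying handle, its underside 11 to 19 cm above the bench, tilted less than 0.10 rad, still (under 2 cm/s and 0.15 rad/s), its middle more than 5 cm in front of the outlets; nothing else carries it, and all four vials stand in their pockets (height (world z) of rack between 0.11 and 0.19 m and angle between rack's own z axis and vertical below 0.1 rad and linear speed of rack below 0.02 m/s and angular speed of rack below 0.15 rad/s and x of rack in the frame of station below -0.05 m and contact force between carry_handle and the fingers above 1.5 N and contact force between rack and station below 0.05 N and contact force between rack and flask below 0.05 N and contact force between rack and beaker below 0.05 N and contact force between rack and funnel below 0.05 N and contact force between rack and wash_bottle below 0.05 N and contact force between rack and bar_clamp below 0.05 N and contact force between rack and screwdriver below 0.05 N and z of vial1 in the frame of rack between -0.005 and 0.02 m and z of vial2 in the frame of rack between -0.005 and 0.02 m and z of vial3 in the frame of rack between -0.005 and 0.02 m and z of vial4 in the frame of rack between -0.005 and 0.02 m); the arm keeps its last pose, push and grip.
It fails at once if the columns or their stand are touched with more than 2 N (contact force between columns and anything else above 2 N).
It fails at once if the rack is tipped by more than 0.26 rad (angle between rack's own z axis and vertical above 0.26 rad).
It fails at once if a vial leaves its pocket (z of any of vial1, vial2, vial3, vial4 in the frame of rack below -0.02 m or z of any of vial1, vial2, vial3, vial4 in the frame of rack above 0.03 m).
It fails at once if a bystander is moved by more than 3 cm (distance of any of flask, beaker, funnel, wash_bottle, bar_clamp, screwdriver from where it was at the start of the episode above 0.03 m).
It also fails if it takes over 51 s, if anything falls off the work surface, if the arm or the gripper's body presses on something with over 40 N, if the wrist force passes 120 N, or if a joint passes its speed limit or range.

ROBOT

A 7-joint arm with a two-finger parallel gripper is mounted at the origin on the work surface. World frame = base frame: x ahead of the robot, y to its left, z up, the work surface at z = 0. Lengths are in m, angles in rad, forces in N, time in s.
With the tool pointing down it reaches from about 0.4 to 0.9 m from the base axis. Payload 5.6 kg.
Tool frame: the origin (TCP) lies midway between the tips of the shut fingers; the grasp point (between the pads) lies 19 mm behind it; z points along the fingers, y is the line along which they close (so a half turn about z gives the same grasp; the last joint's range is limited). The gripper opens to 92 mm and grips with 3 to 60 N. Pads are 20 mm wide; open, the fingers measure 128 mm over their backs; the gripper's body (75 mm by 189 mm) begins 69 mm behind the grasp point.
Start: joints at [-1.212, 0.468, -0.012, 1.603, 0.006, 1.071, -0.056], TCP at [0.254, 0.598, 0.215] pointing down, gripper open.
Joint ranges: [-2.53, 2.53], [-0.31, 2.02], [-1.57, 1.55], [0.28, 2.44], [-1.29, 4.43], [0.15, 1.84], [-2.92, 2.92]. Speed limits (rad/s): [2.57, 2.57, 3.14, 3.14, 3.14, 3.14, 3.14].

INTERFACE

Orientations are given as a 3x3 rotation matrix whose columns are the frame's x, y, z axes.
In Python, from rig import ctrl, viewer, job gives the robot as it stands.
- The arm moves only by the tool step_arm, never from a script. Its argument "rows" is a list of rows, each a list of 5 numbers: the shift along the tool's x, y, z in m, then the turn about the tool's z in degrees, then the finger opening in m, from 0 to 0.0919. In form: [[dx, dy, dz, roll, hand], ...]. A call has 1 to 20 rows; each row is the pose to reach, as a shift and turn from the pose commanded when the call began, along the tool's axes at that moment; what a row does not reach only later rows make up. A row lasts 1/10 s, in which the tool goes at most 50 mm and 8.59 degrees, less where a joint would pass 70% of its speed; a pose out of reach is approached as far as the arm can. A call with a gripper value outside its range is refused whole. The fingers move at their own pace and stop on an object; "grip_force" is the grip in N (left out, the last holds). Time passes only in rows, so rows that repeat a pose let the fingers close. It gives the time, the measured TCP pose, the force, the opening and the grip force at its end, in the units of the state.
- ctrl.observe(): the state, without advancing time (a new reading comes with each control period).
- viewer.camera(name): name is "scene" or "top" or "wrist"; returns the picture (480x640x3 uint8, red, green, blue); there is no depth.
- viewer.camera_model(name): a dict with "fx", "fy", "cx", "cy" (pixels), "origin" and "attitude" of the camera in the world. Camera axes: x right, y down, z forward; pixel columns grow to the right and rows downward; lengths in m; the calibration is good to about 2 mm. A picture is of the moment at which its call begins: read the wrist's pose just before it. camera_model takes no time and is no camera call; for the wrist camera it gives the pose at the moment of the call.
- job.job_done(): hands the job in; it is judged then, once.
Trained networks look in the newest picture that a camera, given by its name, has taken for a name from the list of things; names that differ only in an ending like _2 or _b are one class to them, and where a whole thing is asked for, a point or a joint stands for the part that bears it (a point fixed in the world has none). Each returns a list of dicts, best first, with "conf" (0 to 1); they miss things now and then, are a little off and sometimes report something else, mostly with a low value. They report only what shows in the picture. A call takes as long as a camera call.
- viewer.boxes_of(target, camera): "at" ([row, column] in pixels, amid what is visible of it).
- viewer.mark_of(target, camera): "at" ([row, column] in pixels: a listed point, or the origin of a listed thing).
The state is a dict: "t": time; "q": joint angles; "qvel": joint speeds; "effort": joint torques, N m; "eef_pos": TCP position; "ee_rot": TCP orientation; "wrist_force": force on the tool from outside, world axes, zero at the start; "torque": the same for the moment, N m; "width": opening from 0.0 (shut) to 1.0 (fully open); "grasp_force": force on a finger pad.
Only numpy, scipy, OpenCV 4.12 (cv2) and the standard library are available. Lean on these libraries where they do the work, as an engineer would, in place of code of your own. Each camera call takes 0.05 s, during which the arm holds its last target. There are 200 camera calls.

## Working session

There is one attempt and no reset: what is moved stays moved. The work goes in short steps, Python scripts to look and compute and a tool call to move; the robot and the scene stay as the last step left them, time stands still between calls to the robot, and variables do not carry over. Pictures are saved under pics/ and viewed, at most 10 in all, crops included, and the job is handed in when it is done.

Besides the shell and the picture viewer there is one more tool, called as name(argument=value, ...), one argument or row to a line, values as JSON. step_arm: Moves the arm, as the interface text tells. Its arguments: {"type":"object","properties":{"rows":{"type":"array"},"grip_force":{"type":"number"}},"required":["rows"]}

```bash
mkdir -p pics; cat > h.py <<'E'
import numpy as np, cv2
from rig import ctrl, viewer, job
def ray(cam, rc):
    m=viewer.camera_model(cam); R=np.array(m["attitude"]); o=np.array(m["origin"])
    d=R@np.array([(rc[1]-m["cx"])/m["fx"],(rc[0]-m["cy"])/m["fy"],1.]); return o,d/np.linalg.norm(d)
def onz(cam,rc,z):
    o,d=ray(cam,rc); return o+d*(z-o[2])/d[2]
def tri(rays):
    A=sum(np.eye(3)-np.outer(d,d) for o,d in rays); b=sum((np.eye(3)-np.outer(d,d))@o for o,d in rays)
    return np.linalg.solve(A,b)
E
python3 - <<'E'
from h import *
np.set_printoptions(precision=4,suppress=True)
s=ctrl.observe(); print(s["t"],s["eef_pos"],s["ee_rot"],s["width"])
for c in ("scene","top"):
    cv2.imwrite(f"pics/{c}0.png",viewer.camera(c)[:,:,::-1]); print(c,viewer.camera_model(c))
    for n,z in (("pull_grip",.053),("handle_bar",.098),("outlet_left",.085),("station",0),("rack",.008),("vial1",.014),("flask",0),("beaker",0),("funnel",0),("wash_bottle",0),("bar_clamp",0),("screwdriver",0)):
        for r in viewer.mark_of(n,c)[:2]: print(c,n,np.array(r["at"]),round(r["conf"],2),onz(c,r["at"],z))
print(ctrl.observe()["t"])
E
```

```text
0.0 [0.254  0.5977 0.2137] [[-0.9203  0.3911 -0.0006]
 [ 0.3911  0.9203 -0.0016]
 [-0.0001 -0.0017 -1.    ]] 0.9977058321496629
scene {'fx': 448.77322888123626, 'fy': 448.77322888123626, 'cx': 310.10280624969755, 'cy': 240.36045759039132, 'origin': array([1.2576, 0.057 , 0.6609]), 'attitude': array([[-0.161 ,  0.6405, -0.7509],
       [ 0.9867,  0.1207, -0.1086],
       [ 0.0211, -0.7584, -0.6514]])}
scene outlet_left [268.9 315.4] 0.8 [ 0.6713 -0.0165  0.085 ]
scene rack [305.4 283.7] 0.73 [ 0.7023 -0.0707  0.008 ]
scene vial1 [308.3 251.8] 0.66 [ 0.7251 -0.1268  0.014 ]
scene vial1 [292.3 259.3] 0.48 [ 0.6832 -0.123   0.014 ]
scene flask [272.5 368. ] 0.66 [0.5753 0.0827 0.    ]
scene beaker [240.8 368. ] 0.97 [0.473  0.0761 0.    ]
scene funnel [213.9 368.6] 0.57 [0.3716 0.0711 0.    ]
scene wash_bottle [274.7 194. ] 0.77 [ 0.6473 -0.2709  0.    ]
scene wash_bottle [290.1 258.2] 0.61 [ 0.6654 -0.1305  0.    ]
scene bar_clamp [216.  368.9] 0.72 [0.3799 0.0724 0.    ]
scene bar_clamp [226.3 182.5] 0.7 [ 0.5012 -0.3529  0.    ]
scene screwdriver [294.5 315. ] 0.43 [ 0.6566 -0.0171  0
[... 380 characters left out ...]
69 -0.0724  0.098 ]
top outlet_left [202.5 295.4] 0.91 [ 0.6718 -0.0175  0.085 ]
top station [211.3 324.6] 0.68 [ 0.6761 -0.0747  0.    ]
top rack [199.6 322.3] 0.92 [ 0.6979 -0.0697  0.008 ]
top vial1 [208.5 296.1] 0.75 [ 0.6776 -0.0182  0.014 ]
top vial1 [206.3 351.9] 0.61 [ 0.6836 -0.1278  0.014 ]
top flask [263.  241.6] 0.98 [0.5703 0.0866 0.    ]
top beaker [308.8 247.5] 0.86 [0.4815 0.0725 0.    ]
top funnel [369.5 248.6] 0.67 [0.3674 0.067  0.    ]
top funnel [184.9 327.1] 0.18 [ 0.7304 -0.0794  0.    ]
top wash_bottle [230.4 424.8] 0.95 [ 0.6401 -0.2732  0.    ]
top bar_clamp [305.8 470.3] 0.66 [ 0.4925 -0.3577  0.    ]
top screwdriver [361.  399.4] 0.68 [ 0.3863 -0.2186  0.    ]
1.3
```

View pics/top0.png

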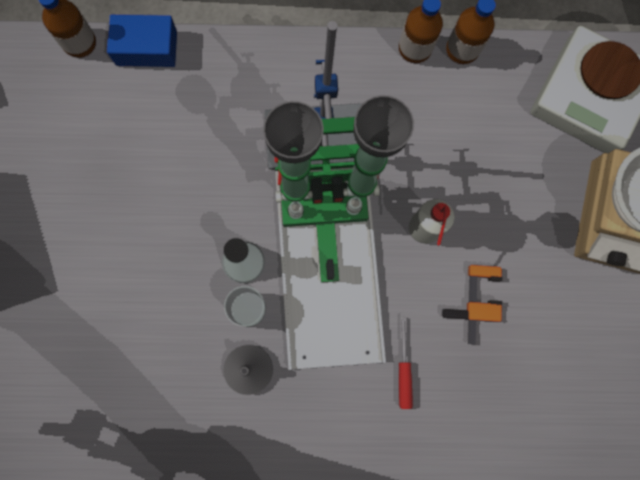

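View pics/scene0.png

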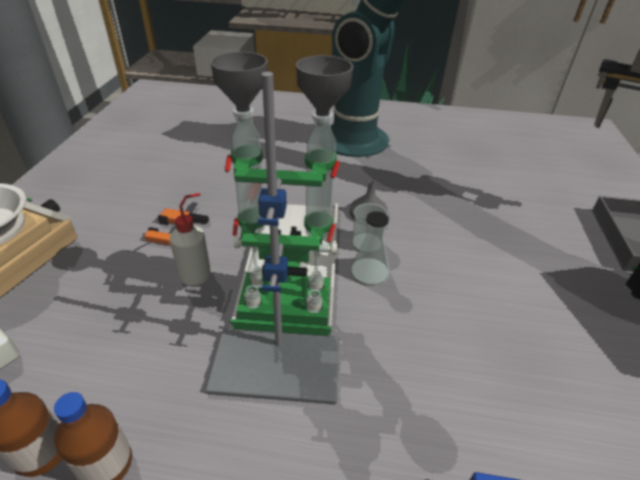

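The top view shows the runway with its front edge at about row 365, cols 290–383. The black fin is near (row 269, col 329) and the handle is hidden under the columns. The flask and beaker are on the left, and the wash bottle, clamp and screwdriver on the right. The scene view, from behind the columns, agrees with this. Network marks and picture match, giving a station yaw of about 0.08 rad.

step_arm(
  rows=[
    [-0.05,-0.048,0,-3,0.0919],
    [-0.1,-0.096,0,-6,0.0919],
    [-0.15,-0.144,0,-9,0.0919],
    [-0.2,-0.192,0,-12,0.0919],
    [-0.25,-0.24,0,-15,0.0919],
    [-0.3,-0.288,0,-18,0.0919],
    [-0.35,-0.336,0,-21,0.0919],
    [-0.4,-0.384,0,-24,0.0919],
    [-0.45,-0.432,0,-27,0.0919],
    [-0.5,-0.48,0,-27.5,0.0919],
    [-0.534,-0.512,0,-27.5,0.0919],
    [-0.534,-0.512,0,-27.5,0.0919],
    [-0.534,-0.512,0,-27.5,0.0919],
    [-0.534,-0.512,0,-27.5,0.0919],
    [-0.534,-0.512,0,-27.5,0.0919],
    [-0.534,-0.512,0,-27.5,0.0919],
    [-0.534,-0.512,0,-27.5,0.0919],
    [-0.534,-0.512,0,-27.5,0.0919],
    [-0.534,-0.512,0,-27.5,0.0919],
    [-0.534,-0.512,0,-27.5,0.0919],
  ],
)

```text
t: 3.3
eef_pos: [0.5453, -0.0804, 0.2147]
ee_rot: [[-0.997, -0.08, 0.0], [-0.08, 0.997, 0.001], [-0.0, 0.001, -1.0]]
wrist_force: [-0.1, 0.2, 0.1]
width: 1.001
grasp_force: 0.0
```

```bash
python3 - <<'E'
from h import *
np.set_printoptions(precision=4,suppress=True)
cv2.imwrite("pics/w1.png",viewer.camera("wrist")[:,:,::-1])
s=ctrl.observe(); p=np.array(s["eef_pos"]); R=np.array(s["ee_rot"])
for n,z in (("pull_grip",.053),("rack",.008),("outlet_left",.085)):
    for r in viewer.mark_of(n,"wrist")[:2]:
        w=onz("wrist",r["at"],z); print(n,r["at"],r["conf"],w,"tool:",R.T@(w-p))
# yaw from rails in top image
for a,b in (((225,285),(367,291)),((225,372),(360,383))):
    A,B=onz("top",a,.02),onz("top",b,.02); d=A-B; print(A,B,"yaw",np.arctan2(d[1],d[0]))
E
```

```text
pull_grip [236.2, 316.7] 0.75 [ 0.5554 -0.0836  0.053 ] tool: [-0.0097 -0.0037  0.1618]
rack [335.4, 318.0] 0.6 [ 0.6979 -0.0716  0.008 ] tool: [-0.1527 -0.0032  0.2068]
outlet_left [357.9, 370.6] 0.86 [ 0.6734 -0.0182  0.085 ] tool: [-0.1326  0.052   0.1298]
[0.6429 0.0028 0.02  ] [ 0.3734 -0.0132  0.02  ] yaw 0.05938116875827232
[ 0.6453 -0.1663  0.02  ] [ 0.3881 -0.1846  0.02  ] yaw 0.07113187766085498
```

View pics/w1.png

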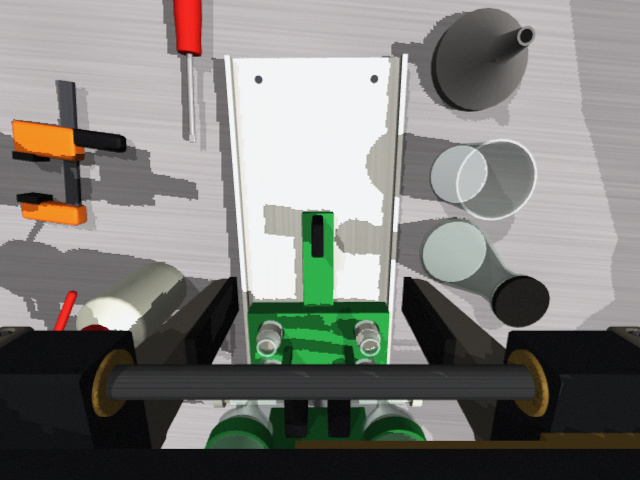

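The wrist picture shows the fin at about (236, 317), running along the image's vertical like the rails, with free space on both sides. I'll descend over it.

step_arm(
  rows=[
    [-0.01,-0.003,0.03,0,0.0919],
    [-0.01,-0.003,0.06,0,0.0919],
    [-0.01,-0.003,0.09,0,0.0919],
    [-0.01,-0.003,0.12,0,0.0919],
    [-0.01,-0.003,0.14,0,0.0919],
    [-0.01,-0.003,0.16,0,0.0919],
    [-0.01,-0.003,0.17,0,0.0919],
    [-0.01,-0.003,0.178,0,0.0919],
    [-0.01,-0.003,0.178,0,0.0919],
    [-0.01,-0.003,0.178,0,0.03],
    [-0.01,-0.003,0.178,0,0.03],
    [-0.01,-0.003,0.178,0,0.03],
    [-0.01,-0.003,0.178,0,0.03],
    [-0.01,-0.003,0.178,0,0.0],
    [-0.01,-0.003,0.178,0,0.0],
    [-0.01,-0.003,0.178,0,0.0],
    [-0.01,-0.003,0.178,0,0.0],
    [-0.01,-0.003,0.178,0,0.0],
  ],
  grip_force=15,
)

```text
t: 5.3
eef_pos: [0.5557, -0.084, 0.0366]
ee_rot: [[-0.997, -0.078, 0.0], [-0.078, 0.997, 0.0], [-0.0, 0.0, -1.0]]
wrist_force: [1.0, -0.2, 0.1]
width: 0.238
grasp_force: 0.0
```

step_arm(
  rows=[
    [0,0,0,0,0.0],
    [0,0,0,0,0.0],
    [0,0,0,0,0.0],
    [0,0,0,0,0.0],
    [0.002,0,0,0,0.0],
    [0.006,0,0,0,0.0],
    [0.012,0,0,0,0.0],
    [0.02,0,0,0,0.0],
  ],
)

```text
t: 6.1
eef_pos: [0.5353, -0.0859, 0.0366]
ee_rot: [[-0.997, -0.077, 0.0], [-0.077, 0.997, -0.0], [-0.0, -0.0, -1.0]]
wrist_force: [1.5, 0.7, -2.0]
width: 0.131
grasp_force: 15.0
```

Gripped (12 mm) and moving with little force. I'll keep pulling.

step_arm(
  rows=[
    [0.008,0,0,0,0.0],
    [0.018,0,0,0,0.0],
    [0.03,0,0,0,0.0],
    [0.042,0,0,0,0.0],
    [0.054,0,0,0,0.0],
    [0.066,0,0,0,0.0],
    [0.078,0,0,0,0.0],
    [0.09,0,0,0,0.0],
    [0.102,0,0,0,0.0],
    [0.114,0,0,0,0.0],
    [0.126,0,0,0,0.0],
    [0.138,0,0,0,0.0],
    [0.15,0,0,0,0.0],
    [0.16,0,0,0,0.0],
    [0.17,0,0,0,0.0],
    [0.176,0,0,0,0.0],
    [0.18,0,0,0,0.0],
    [0.18,0,0,0,0.0],
  ],
)

```text
t: 7.9
eef_pos: [0.3552, -0.0997, 0.0365]
ee_rot: [[-0.997, -0.078, -0.001], [-0.078, 0.997, 0.0], [0.001, 0.0, -1.0]]
wrist_force: [-1.1, 0.1, 0.9]
width: 0.132
grasp_force: 15.0
```

step_arm(
  rows=[
    [0,0,0,0,0.05],
    [0,0,0,0,0.05],
    [0,0,0,0,0.05],
    [0,0,0,0,0.05],
    [0,0,-0.01,0,0.0919],
    [0,0,-0.03,0,0.0919],
    [0,0,-0.06,0,0.0919],
    [0,0,-0.1,0,0.0919],
    [0,0,-0.14,0,0.0919],
    [0,0,-0.18,0,0.0919],
    [0,0,-0.2,0,0.0919],
    [0,0,-0.2,0,0.0919],
    [0,0,-0.2,0,0.0919],
  ],
)

```text
t: 9.2
eef_pos: [0.356, -0.0996, 0.2368]
ee_rot: [[-0.997, -0.078, 0.001], [-0.078, 0.997, 0.0], [-0.001, 0.0, -1.0]]
wrist_force: [0.1, 0.0, -1.0]
width: 0.999
grasp_force: 0.0
```

```bash
python3 - <<'E'
from h import *
np.set_printoptions(precision=4,suppress=True)
s=ctrl.observe(); p=np.array(s["eef_pos"]); R=np.array(s["ee_rot"]); print(s["t"],p,s["q"])
for c in ("top","wrist"):
    cv2.imwrite(f"pics/{c}2.png",viewer.camera(c)[:,:,::-1])
    for n,z in (("pull_grip",.053),("rack",.008),("handle_bar",.098)):
        for r in viewer.mark_of(n,c)[:2]:
            w=onz(c,r["at"],z); print(c,n,np.array(r["at"]),r["conf"],w,"tool:",R.T@(w-p))
E
```

```text
9.2 [ 0.356  -0.0996  0.2368] [-0.1471 -0.0752  0.3179  2.221   0.0276  0.9913  1.8037]
top pull_grip [309.1 245.3] 0.71 [0.4773 0.0718 0.053 ] tool: [-0.1342  0.1614  0.184 ]
top rack [303.  330.9] 0.81 [ 0.4939 -0.0876  0.008 ] tool: [-0.1383  0.0012  0.2289]
top handle_bar [295.  335.9] 0.64 [ 0.5011 -0.0918  0.098 ] tool: [-0.1452 -0.0035  0.1389]
top handle_bar [226.6 428. ] 0.29 [ 0.627  -0.2583  0.098 ] tool: [-0.2577 -0.1793  0.139 ]
wrist pull_grip [221.3 322.6] 0.82 [ 0.3534 -0.097   0.053 ] tool: [0.0025 0.0028 0.1838]
wrist rack [321.3 317.7] 0.79 [ 0.4992 -0.0916  0.008 ] tool: [-0.1433 -0.0032  0.2289]
wrist handle_bar [364.2 319.1] 0.73 [ 0.5014 -0.0892  0.098 ] tool: [-0.1456 -0.001   0.1389]
wrist handle_bar [306.9 278.4] 0.5 [ 0.4371 -0.136   0.098 ] tool: [-0.0779 -0.0426  0.1389]
```

View pics/wrist2.png

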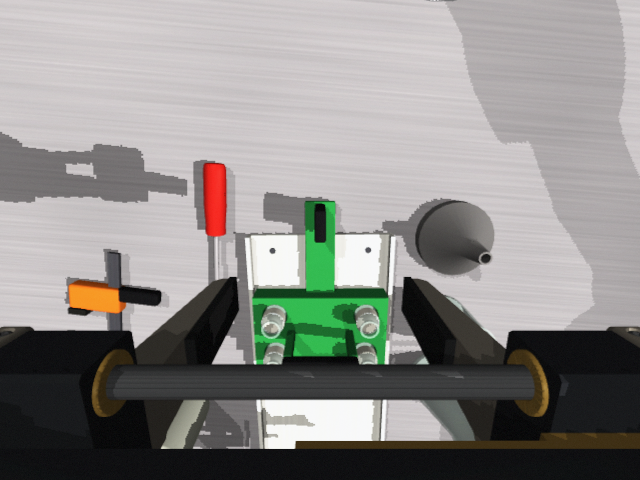

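The rack is out at about station x = −0.176, with all four vials seated and the fin at (221, 322). The handle bar is behind the gripper rod near row 364. I'll move over the bar and turn 90°.

step_arm(
  rows=[
    [-0.015,0,0,8,0.0919],
    [-0.035,0,0,16,0.0919],
    [-0.055,0,0,24,0.0919],
    [-0.075,0,0,32,0.0919],
    [-0.095,0,0,40,0.0919],
    [-0.115,0,0,48,0.0919],
    [-0.13,-0.001,0,56,0.0919],
    [-0.14,-0.001,0,64,0.0919],
    [-0.145,-0.001,0,72,0.0919],
    [-0.145,-0.001,0,80,0.0919],
    [-0.145,-0.001,0,87,0.0919],
    [-0.145,-0.001,0,90,0.0919],
    [-0.145,-0.001,0,90,0.0919],
    [-0.145,-0.001,0,90,0.0919],
  ],
)

```text
t: 11.0
eef_pos: [0.5008, -0.0893, 0.2363]
ee_rot: [[-0.079, 0.997, -0.001], [0.997, 0.079, -0.0], [-0.0, -0.001, -1.0]]
wrist_force: [0.0, 0.3, -0.0]
width: 1.004
grasp_force: 0.0
```

```bash
python3 - <<'E'
from h import *
np.set_printoptions(precision=4,suppress=True)
s=ctrl.observe(); p=np.array(s["eef_pos"]); R=np.array(s["ee_rot"]); print(s["t"],p,s["q"])
c="wrist"
cv2.imwrite(f"pics/{c}3.png",viewer.camera(c)[:,:,::-1])
for n,z in (("rack",.008),("handle_bar",.098)):
        for r in viewer.mark_of(n,c)[:2]:
            w=onz(c,r["at"],z); print(c,n,np.array(r["at"]),r["conf"],w,"tool:",R.T@(w-p))
E
```

```text
11.0 [ 0.5008 -0.0893  0.2363] [-0.2505  0.2043  0.4154  1.9431 -0.0964  1.0139  0.2879]
wrist rack [ 69.9 314.5] 0.69 [0.4836 0.0712 0.008 ] tool: [ 0.1614 -0.0043  0.2283]
wrist rack [213.3 314.7] 0.68 [ 0.4957 -0.0867  0.008 ] tool: [ 0.003  -0.0047  0.2283]
```

View pics/wrist3.png

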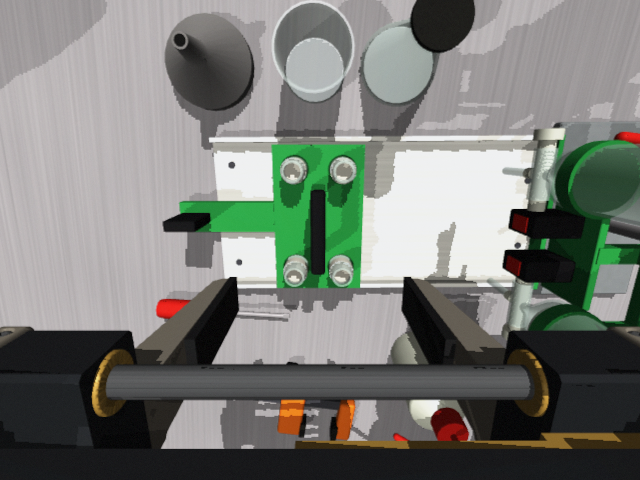

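The bar spans rows 190–274 at col 318, centred between the fingers and parallel to the pads. The vials stand clear. I'll descend and close.

step_arm(
  rows=[
    [0,0,0.03,0,0.0919],
    [0,0,0.06,0,0.0919],
    [0,0,0.09,0,0.0919],
    [0,0,0.115,0,0.0919],
    [0,0,0.135,0,0.0919],
    [0,0,0.15,0,0.0919],
    [0,0,0.159,0,0.0919],
    [0,0,0.159,0,0.0919],
    [0,0,0.159,0,0.03],
    [0,0,0.159,0,0.03],
    [0,0,0.159,0,0.03],
    [0,0,0.159,0,0.03],
    [0,0,0.159,0,0.0],
    [0,0,0.159,0,0.0],
    [0,0,0.159,0,0.0],
    [0,0,0.159,0,0.0],
    [0,0,0.159,0,0.0],
    [0,0,0.159,0,0.0],
    [0,0,0.159,0,0.0],
    [0,0,0.159,0,0.0],
  ],
  grip_force=30,
)

```text
t: 13.15
eef_pos: [0.4999, -0.0894, 0.0773]
ee_rot: [[-0.078, 0.997, -0.002], [0.997, 0.078, 0.0], [0.0, -0.002, -1.0]]
wrist_force: [-4.7, -0.7, 1.6]
width: 0.149
grasp_force: 30.0
```

Gripped at 14 mm, as expected. I'll lift gently.

step_arm(
  rows=[
    [0,0,-0.002,0,0.0],
    [0,0,-0.006,0,0.0],
    [0,0,-0.012,0,0.0],
    [0,0,-0.02,0,0.0],
    [0,0,-0.03,0,0.0],
    [0,0,-0.04,0,0.0],
    [0,0,-0.05,0,0.0],
    [0,0,-0.06,0,0.0],
    [0,0,-0.07,0,0.0],
    [0,0,-0.08,0,0.0],
    [0,0,-0.09,0,0.0],
    [0,0,-0.1,0,0.0],
    [0,0,-0.11,0,0.0],
    [0,0,-0.12,0,0.0],
    [0,0,-0.13,0,0.0],
    [0,0,-0.136,0,0.0],
    [0,0,-0.14,0,0.0],
    [0,0,-0.142,0,0.0],
    [0,0,-0.142,0,0.0],
    [0,0,-0.142,0,0.0],
  ],
  grip_force=40,
)

```text
t: 15.15
eef_pos: [0.5006, -0.0893, 0.2192]
ee_rot: [[-0.078, 0.997, -0.001], [0.997, 0.078, -0.0], [0.0, -0.001, -1.0]]
wrist_force: [-0.2, 0.0, -4.6]
width: 0.147
grasp_force: 40.0
```

step_arm(
  rows=[
    [0,0,0,0,0.0],
    [0,0,0,0,0.0],
    [0,0,0,0,0.0],
    [0,0,0,0,0.0],
    [0,0,0,0,0.0],
    [0,0,0,0,0.0],
  ],
)

```text
t: 15.75
eef_pos: [0.5009, -0.0893, 0.2196]
ee_rot: [[-0.078, 0.997, 0.0], [0.997, 0.078, -0.0], [-0.0, 0.0, -1.0]]
wrist_force: [0.4, -0.1, -3.8]
width: 0.144
grasp_force: 40.0
```

```bash
python3 - <<'E'
from h import *
np.set_printoptions(precision=4,suppress=True)
s=ctrl.observe(); print(s["t"],s["eef_pos"],s["wrist_force"],s["torque"],s["width"],s["grasp_force"])
a=viewer.camera("wrist"); b=viewer.camera("scene")
cv2.imwrite("pics/f.png",np.hstack([cv2.resize(a,(400,300)),cv2.resize(b[60:360,160:560],(400,300))])[:,:,::-1])
print([(c,n,r["at"],r["conf"]) for c in ("wrist","scene") for n in ("rack","vial1") for r in viewer.mark_of(n,c)[:4]])
E
```

```text
15.75 [ 0.5009 -0.0893  0.2196] [ 0.3836 -0.075  -3.8398] [-0.0465  0.0179  0.063 ] 0.14446946251791767 39.998762011528015
[('wrist', 'rack', [255.4, 318.3], 0.74), ('wrist', 'rack', [404.3, 300.7], 0.48), ('wrist', 'vial1', [181.1, 282.8], 0.88), ('wrist', 'vial1', [181.7, 358.0], 0.82), ('scene', 'rack', [182.0, 292.4], 0.96), ('scene', 'rack', [270.3, 315.5], 0.6)]
```

View pics/f.png

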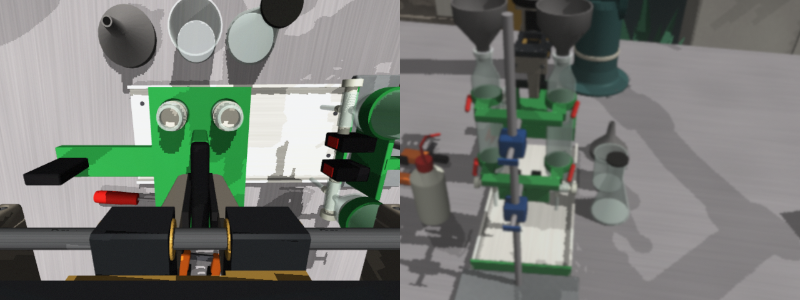

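The rack hangs level. Both visible vials are seated at about (115, 172) and (115, 228) in the left half of the picture, and the wrist carries about 4 N. The runway is empty and the other things are where they were. The underside is at about 0.15 m, so I'm handing in.

```bash
python3 -c "
from rig import job
print(job.job_done())"
```

```text
the job is handed in; nothing more can be done
None
```

I drew the rack out along the runway, lifted it by its carrying handle, and handed the job in at about 16 s of the 51 s allowed. It is held still and level in front of the columns, its underside about 15 cm above the bench. All four vials were seated after the pull. In the last picture I could see only the two left ones, both still in their pockets. No verdict came back.

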